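Make up the candle kit and the balloon kit

ROBOT

A 6-joint arm with a two-finger parallel gripper is mounted at the origin on the work surface. World frame = base frame: x ahead of the robot, y to its left, z up, the work surface at z = 0. Lengths are in m, angles in degrees, forces in N, time in s.
With the tool pointing down it reaches from about 0.4 to 0.825 m from the base axis. Payload 7 kg.
Tool frame: the origin (TCP) lies on the centre line of the jaws, within the pads' length; the fingertips stand 19 mm ahead of it and the grasp point (between the pads) is the TCP; z points along the fingers, y is the line along which they close (so a half turn about z gives the same grasp; the last joint's range is limited). The gripper opens to 88 mm and grips with 3 to 60 N. Pads are 19 mm wide; open, the fingers measure 130 mm over their backs; the gripper's body (78 mm by 193 mm) begins 47 mm behind the grasp point.
Start: joints at [-46.576, 20.546, 0.682, 0, -70.136, -16.507], TCP at [0.306, -0.602, 0.246] pointing down, gripper open.
Joint ranges: [-176.03, 176.03], [-82.01, 121.73], [-58.28, 71.71], [-173.87, 95.51], [-174.79, -0.11], [-173.66, 173.66]. Speed limits (degrees/s): [136.94, 136.94, 172.46, 180, 180, 180].

INTERFACE

Orientations are given as [roll, pitch, yaw] about the fixed x, y, z axes, in that order (R = Rz(yaw) Ry(pitch) Rx(roll)).
In Python, from plant import get_state, capture, close_job gives the robot as it stands.
- The arm moves only by the tool apply_moves, never from a script. Its argument "targets" is a list of rows, each a list of 7 numbers: the opening, from 0 (shut) to 1 (fully open), then the shift along the tool's x, y, z normalised to -1 to 1, where 1 is 1000 mm, then the turn, a rotation vector about the tool's x, y, z normalised to -1 to 1, where 1 is 90 degrees. In form: [[claw, tx, ty, tz, ax, ay, az], ...]. A call has 1 to 20 rows; each row shifts and turns the commanded pose from where the row before left it, along the tool's axes as they then stand; what a row does not reach is not made up. A row lasts 1/12 s, in which the tool goes at most 41.7 mm and 7.16 degrees, less where a joint would pass 70% of its speed; a pose out of reach is approached as far as the arm can. A call with a number of a shift or a turn outside -1 to 1 is refused whole. A call with a gripper value outside its range is refused whole. The fingers move at their own pace and stop on an object; "newtons" is the grip in N (left out, the last holds). Time passes only in rows, so rows that do not move let the fingers close. It gives the time, the measured TCP pose, the force, the opening and the grip force at its end, in the units of the state.
- get_state(): the state, without advancing time (a new reading comes with each control period).
- capture(name): name is "side" or "top"; returns a dict with "frame" (384x512x3 uint8, red, green, blue), "range_z" (384x512 float32, m along the optical axis (not along the pixel's ray), 0 where there is no reading), "camera_matrix" (3x3 intrinsics, pixels), "T" (4x4, takes a point from camera to world coordinates). Camera axes: x right, y down, z forward; pixel columns grow to the right and rows downward; lengths in m; the calibration is good to about 2 mm. A picture is of the moment at which its call begins.
- close_job(): hands the job in; it is judged then, once.
The state is a dict: "time_s": time; "joints": joint angles; "qd": joint speeds; "joint_torque": joint torques, N m; "tcp_pos": TCP position; "eef_rot": TCP orientation; "contact_force": force on the tool from outside, world axes, zero at the start; "moment": the same for the moment, N m; "gripper_width": finger opening in m; "gripper_force": force on a finger pad.
Only numpy, scipy, OpenCV 4.12 (cv2) and the standard library are available. Lean on these libraries where they do the work, as an engineer would, in place of code of your own. Each camera call takes 0.05 s, during which the arm holds its last target. There are 200 camera calls.

TASK

Make up two party kits from the things on the shelf. Candle kit, on the round wooden tray: the low black holder with the candle standing in it, and the matchbox lying flat beside it; set the ceramic holder down gently, do not drop it. Balloon kit, in the acrylic tray: the yellow weight upright in the wide bay and the pump nozzle standing collar down in the narrow bay; leave the tall black holder and the glass jar where they stand.

Things in the scene. Friction and masses are not known exactly. Their poses are not given: they have to be found in the camera images.
- acrylic_tray: Clear acrylic tray, fixed, 120 mm (its x) by 204 mm (its y), 22 mm high; walls, divider and floor 4 mm thick. Origin: centre of the underside, z up. A divider along x leaves a wide bay at +y (112 x 118 mm inside, centre at y = +39 mm) and a narrow bay at -y (112 x 74 mm, centre at y = -61 mm). Turned up to 0.5 rad from having its y along world y: wide bay to the robot's left.
- round_tray: Round serving tray of dark wood, 212 mm outside and about 196 mm inside, floor 6 mm thick, rim 6 mm thick rising to 18 mm. It stands fast. Origin: centre of the underside; its yaw does not matter.
- low_holder: Low matte black ceramic candle holder: a round straight cup, 62 mm outside diameter, 42 mm high, bore 54 mm, inner floor 7 mm above its underside, so 35 mm deep. About 160 g. Origin: centre of the underside; z up. Stands upright.
- candle: Ivory pillar candle, plain cylinder 38 mm in diameter and 80 mm tall with a short dark wick on top; 80 g. Origin: centre of the underside; z up. Stands upright. In the low holder it has 8 mm to spare all round and stands 45 mm out of it.
- matchbox: Cardboard matchbox lying flat, 78 mm (its x) by 48 mm (its y) by 24 mm high, white with brown striking strips on the two long sides; 35 g. Origin: centre of the underside; z up.
- weight: Yellow plastic balloon weight, round: foot 54 mm in diameter and 7 mm high, above it an upright body 44 mm in diameter up to 36 mm, then a rounded shoulder to 45 mm and a loop on top to 62 mm; about 150 g. Origin: centre of the underside; z up. Stands upright.
- nozzle: Spare nozzle of the balloon pump, light grey plastic: ribbed collar 42 mm in diameter and 28 mm high below, tapering above it to a 14 mm tip at 72 mm; 40 g. Stands collar down. Origin: centre of the underside; z up.
- tall_holder: Tall slim matte black ceramic candlestick for thin dinner candles, foot 68 mm in diameter, stem 20 mm, 125 mm high, loose. Not part of either kit. Origin: centre of the underside; z up.
- jar: Clear glass jar with a flip-top lid held shut by a wire clip, 70 mm in diameter (76 mm over the clip), 110 mm high, loose, empty. Not part of either kit. Origin: centre of the underside; z up.
Things that resemble listed ones, but are neither listed nor needed, are in the scene too. There is more than one size of the weight; the one meant has the size given above.

How it is judged (in metres and radians):
At the end, for the whole second after the job is handed in: Holder (centre within 72 mm of the tray's) and matchbox (80 mm) flat on the round tray's floor, candle upright on the holder's floor (12 mm), weight and nozzle upright on their bays' floors; heights 4 mm, tilts 0.1 rad; all released, at rest; tall holder and jar within 20 mm of their start (z of low_holder in the frame of round_tray between 0.002 and 0.01 m and angle between each of low_holder, candle, matchbox, weight, nozzle's own z axis and vertical below 0.1 rad and linear speed of each of low_holder, candle, matchbox, weight, nozzle below 0.02 m/s and angular speed of each of low_holder, candle, matchbox, weight, nozzle below 0.2 rad/s and horizontal distance between low_holder and round_tray below 0.072 m and z of candle in the frame of low_holder between 0.003 and 0.011 m and horizontal distance between candle and low_holder below 0.012 m and z of matchbox in the frame of round_tray between 0.002 and 0.01 m and horizontal distance between matchbox and round_tray below 0.08 m and z of weight in the frame of acrylic_tray between 0 and 0.008 m and x of weight in the frame of acrylic_tray between -0.035 and 0.035 m and y of weight in the frame of acrylic_tray between 0.003 and 0.075 m and z of nozzle in the frame of acrylic_tray between 0 and 0.008 m and x of nozzle in the frame of acrylic_tray between -0.04 and 0.04 m and y of nozzle in the frame of acrylic_tray between -0.081 and -0.041 m and distance of each of tall_holder, jar from where it was at the start of the episode below 0.02 m); the robot touches nothing.
It fails at once if the low holder is dropped into the tray (comes down on it faster than 0.7 m/s, as from more than 25 mm) (horizontal distance between low_holder and round_tray below 0.09 m and z of low_holder in the frame of round_tray below 0.03 m and linear speed of low_holder above 0.7 m/s).
It fails at once if the tall holder is knocked over or shifted by more than 25 mm (angle between tall_holder's own z axis and vertical above 0.5 rad or distance of tall_holder from where it was at the start of the episode above 0.025 m).
It fails at once if the glass jar is knocked over or shifted by more than 25 mm (angle between jar's own z axis and vertical above 0.5 rad or distance of jar from where it was at the start of the episode above 0.025 m).
It also fails if it takes over 134 s, if anything falls off the work surface, if the arm or the gripper's body presses on something with over 40 N, if the wrist force passes 120 N, or if a joint passes its speed limit or range.

## Working session

There is one attempt and no reset: what is moved stays moved. The work goes in short steps, Python scripts to look and compute and a tool call to move; the robot and the scene stay as the last step left them, time stands still between calls to the robot, and variables do not carry over. Pictures are saved under pics/ and viewed, at most 14 in all, crops included, and the job is handed in when it is done.

Besides the shell and the picture viewer there is one more tool, called after "Call:" as name(argument=value, ...), one argument or row to a line, values as JSON. apply_moves: Moves the arm, as the interface text tells. Scaled input: -1 to 1 covers 1000 mm each way for a shift and 90 degrees each way for a turn. Its arguments: {"type":"object","properties":{"targets":{"type":"array","items":{"type":"array","items":{"type":"number"}}},"newtons":{"type":"number"}},"required":["targets"]}

```bash
mkdir -p pics; ls; cat > h.py <<'E'
import numpy as np, cv2
from plant import get_state, capture, close_job
def cloud(c):
    z=c["range_z"]; K=c["camera_matrix"]; v,u=np.mgrid[:z.shape[0],:z.shape[1]]
    P=np.stack([(u-K[0,2])*z/K[0,0],(v-K[1,2])*z/K[1,1],z],-1)@c["T"][:3,:3].T+c["T"][:3,3]
    P[z<=0]=np.nan; return P
def ray(c,u,v,h):
    K=c["camera_matrix"]; d=c["T"][:3,:3]@np.array([(u-K[0,2])/K[0,0],(v-K[1,2])/K[1,1],1]); o=c["T"][:3,3]
    return o+d*(h-o[2])/d[2]
E
python3 - <<'E'
from h import *
import pickle
for n in("top","side"):
    c=capture(n); pickle.dump(c,open(n+".pkl","wb"))
    cv2.imwrite(f"pics/{n}0.png",cv2.resize(c["frame"][:,:,::-1],(800,600),interpolation=cv2.INTER_CUBIC))
    print(n,c["camera_matrix"].round(1).tolist(),c["T"].round(3).tolist())
    P=cloud(c); print(np.nanpercentile(P.reshape(-1,3),[1,50,99],axis=0).round(3))
print(get_state())
E
```

```text
pics
top [[405.8, 0.0, 257.0], [0.0, 405.8, 182.6], [0.0, 0.0, 1.0]] [[0.0, -0.986, 0.167, 0.406], [-1.0, -0.002, -0.012, 0.003], [0.012, -0.167, -0.986, 0.869], [0.0, 0.0, 0.0, 1.0]]
[[ 0.153 -0.56  -0.004]
 [ 0.534 -0.003  0.   ]
 [ 0.949  0.544  0.086]]
side [[350.7, 0.0, 258.3], [0.0, 350.7, 194.6], [0.0, 0.0, 1.0]] [[0.702, -0.409, 0.584, 0.116], [-0.712, -0.385, 0.587, -0.458], [-0.015, -0.827, -0.562, 0.472], [0.0, 0.0, 0.0, 1.0]]
[[ 0.086 -0.48  -0.144]
 [ 0.572  0.006  0.002]
 [ 1.527  1.628  0.357]]
{'time_s': 0.1, 'joints': array([-4.65745671e+01,  2.05882035e+01,  6.39198007e-01, -1.88968976e-02,
       -7.01364183e+01, -1.65085215e+01]), 'qd': array([-0.09119395, -0.12890567,  0.06853088,  0.0142855 , -0.06384735,
       -0.06714825]), 'joint_torque': array([-1.57910941e-03, -5.84163451e+01,  2.93751562e+01,  7.01555997e+00,
        1.01693204e-02, -5.47569960e-05]), 'tcp_pos': array([ 0.30538372, -0.60150355,  0.24470419]), 'eef_rot': array([ 1.79913049e+02, -7.24333966e-03, -1.53089517e+02]), 'contact_force': array([-0.26475289, -0.72402213, -0.09882118]), 'moment': array([0.00042307, 0.03434609, 0.03533937]), 'gripper_force': 0.0, 'gripper_width': 0.08790025640088643}
```

View pics/top0.png

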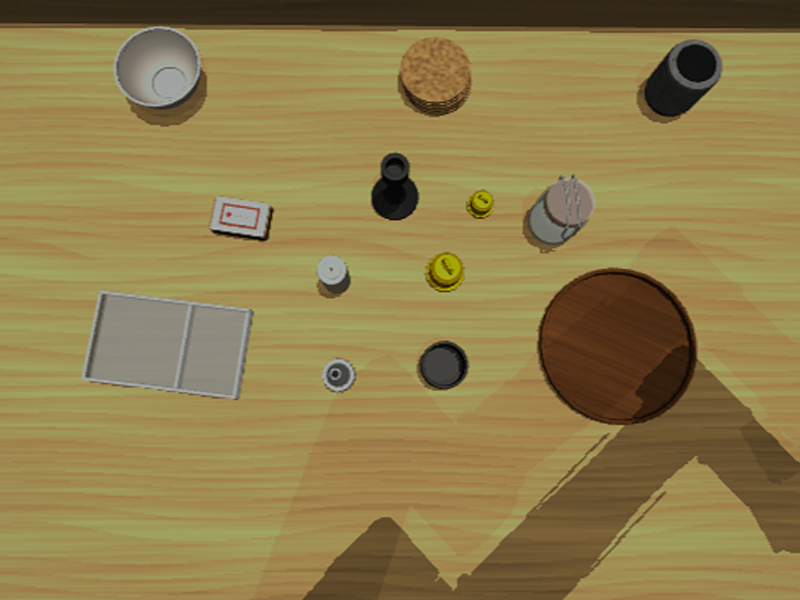

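View pics/side0.png

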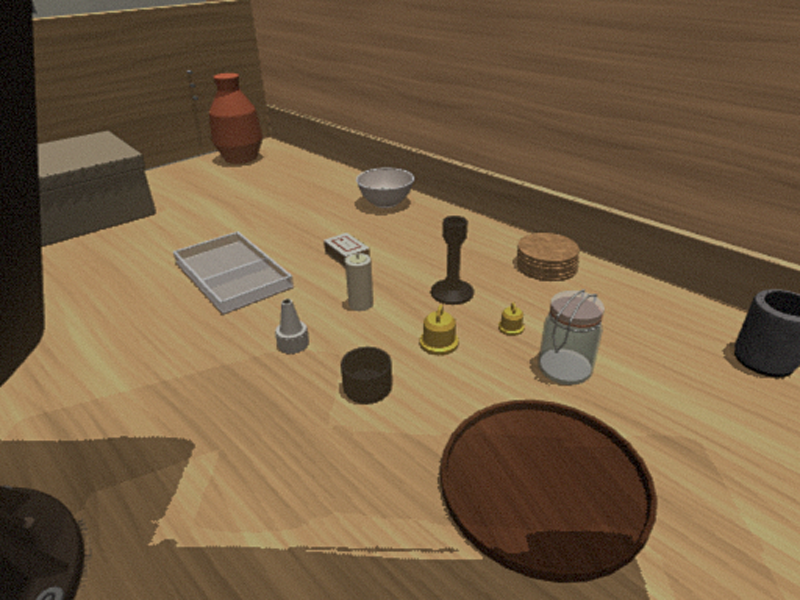

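Top view: low holder at about (443,365), candle (333,272), matchbox (241,217), large weight (446,270) with a smaller decoy at (481,203), nozzle (339,375). The acrylic tray is left with its wide bay on the left, and the round tray is at (617,345). The tall holder at (395,200) and the jar at (560,210) are to be left alone.

```bash
cat > meas.py <<'E'
from h import *
def circ(p): # algebraic circle fit on hull
    h=cv2.convexHull((p*1000).astype(np.float32)[:,None])
    (x,y),r=cv2.minEnclosingCircle(h); return round(x/1000,4),round(y/1000,4),round(r,1)
seeds=dict(low=(443,365),candle=(333,272),match=(241,217),weight=(446,270),small=(481,203),nozzle=(339,375),tall=(395,200),jar=(565,205),round=(617,345),acryl=(140,340))
def blobs(c,hmin=.004):
    P=cloud(c); Z=P[:,:,2]; m=(np.nan_to_num(Z)>hmin)&(P[:,:,0]>.25)&(P[:,:,0]<.95)
    n,lab=cv2.connectedComponents(cv2.morphologyEx(m.astype(np.uint8),cv2.MORPH_OPEN,np.ones((2,2))),connectivity=4)
    return P,lab
E
python3 - <<'E'
from meas import *
import pickle
c=pickle.load(open("top.pkl","rb")); P,lab=blobs(c)
for k,(u,v) in seeds.items():
    u,v=int(u/1.5625),int(v/1.5625); L=lab[v-4:v+5,u-4:u+5]; L=L[L>0]
    if not len(L): print(k,"none"); continue
    l=np.bincount(L).argmax(); q=P[lab==l]; zm=np.percentile(q[:,2],98)
    print(k,len(q),"zmax",zm.round(4),"all",circ(q[:,:2]))
    for a,b in((zm-.004,.3),(.02,.034),(.036,.046),(.004,.012),(.014,.024)):
        s=q[(q[:,2]>a)&(q[:,2]<b)]
        if len(s)>15: print("   ",round(a,3),b,len(s),circ(s[:,:2]),np.median(s,0).round(4), [ (round(r,4) if isinstance(r,float) else np.round(r,1)) for r in cv2.minAreaRect((s[:,:2]*1000).astype(np.float32))])
P=cloud(pickle.load(open("side.pkl","rb")));
Q=P[(P[:,:,2]>.004)&(P[:,:,0]>.28)&(P[:,:,0]<.95)&(abs(P[:,:,1])<.5)]
from scipy.spatial import cKDTree
T=dict(low=(.44,-.03),candle=(.55,.1))
np.save("sideQ.npy",Q)
E
```

```text
low 723 zmax nan all (0.4427, -0.0644, 33.8)
    0.02 0.034 30 (0.4416, -0.0597, 28.9) [ 0.4429 -0.0793  0.0269] [array([439.5, -63.8]), array([45.4, 57.6]), 63.9351]
    0.036 0.046 147 (0.4431, -0.0611, 30.6) [ 0.4332 -0.0673  0.0412] [array([441.8, -62.1]), array([56.9, 59.3]), 44.957]
    0.004 0.012 463 (0.4437, -0.062, 26.8) [ 0.4446 -0.062   0.0068] [array([444.1, -62.5]), array([51.8, 50.6]), 44.8566]
    0.014 0.024 20 (0.4417, -0.0598, 28.9) [ 0.4514 -0.078   0.0201] [array([440.8, -63.2]), array([48.3, 57.3]), 79.8219]
candle 388 zmax nan all (0.564, 0.0787, 22.8)
    0.02 0.034 18 (0.5513, 0.0815, 15.8) [0.5442 0.0792 0.0258] [array([546.9,  80.2]), array([ 9.1, 31.6]), 15.7838]
match 884 zmax nan all (0.6449, 0.2157, 44.0)
    0.02 0.034 737 (0.6453, 0.216, 43.3) [0.6441 0.2153 0.0241] [array([644.9, 215.9]), array([76.1, 47. ]), 81.0549]
    0.004 0.012 45 (0.6447, 0.2161, 43.0) [0.6241 0.1913 0.0082] [array([627.3, 208.7]), array([38.1, 86.1]), 23.1778]
    0.014 0.024 393 (0.645, 0.2155, 43.7) [0.6421 0.216  0.0229] [array([644.9, 215.9]), array([76.1, 47. ]), 81.0549
[... 2105 characters left out ...]
0.2175, 31.6) [ 0.6159 -0.2055  0.0071] [array([ 620.1, -216.2]), array([63.1, 16.9]), 81.1313]
    0.014 0.024 45 (0.6321, -0.2115, 30.6) [ 0.6182 -0.2006  0.0196] [array([ 623.5, -207.3]), array([61.3, 19.1]), 64.3404]
round 6598 zmax nan all (0.4694, -0.3033, 111.2)
    0.02 0.034 30 (0.4702, -0.2973, 104.1) [ 0.5231 -0.2708  0.0206] [array([ 482.3, -282.8]), array([168.2, 205.3]), 51.1105]
    0.004 0.012 4798 (0.4692, -0.2969, 103.4) [ 0.4703 -0.3001  0.0059] [array([ 468.8, -299.7]), array([197.4, 205.3]), 83.3895]
    0.014 0.024 816 (0.4699, -0.2983, 106.2) [ 0.4526 -0.3154  0.017 ] [array([ 470. , -298.5]), array([207. , 210.7]), 21.0199]
acryl 4 zmax 0.004 all (0.4858, 0.3488, 1.4)
```

```bash
python3 - <<'E'
from meas import *
import pickle
c=pickle.load(open("top.pkl","rb")); P=cloud(c); Q=P.reshape(-1,3); Q=Q[np.isfinite(Q[:,2])]
def sel(x0,x1,y0,y1,a,b): return Q[(Q[:,0]>x0)&(Q[:,0]<x1)&(Q[:,1]>y0)&(Q[:,1]<y1)&(Q[:,2]>a)&(Q[:,2]<b)]
for n,b in dict(candle=(.5,.62,.03,.13,.07,.083),jarlid=(.58,.72,-.3,-.15,.10,.115),nozc=(.40,.47,.03,.12,.024,.031),match=(.58,.7,.15,.28,.021,.028)).items():
    s=sel(*b); print(n,len(s),circ(s[:,:2]) if len(s) else 0)
print("match box",cv2.boxPoints(cv2.minAreaRect((s[:,:2]*1000).astype(np.float32))).round(1).tolist())
s=sel(.35,.58,.17,.46,.015,.03); print("acryl rim cloud",len(s))
if len(s)>10: print(cv2.boxPoints(cv2.minAreaRect((s[:,:2]*1000).astype(np.float32))).round(1).tolist(),np.median(s[:,2]))
# colour: greyish (low saturation) region of acrylic
hsv=cv2.cvtColor(c["frame"],cv2.COLOR_RGB2HSV); m=(hsv[:,:,1]<70).astype(np.uint8); 
n,lab,st,ce=cv2.connectedComponentsWithStats(m)
l=lab[215:235,60:150]; l=np.bincount(l[l>0]).argmax(); print(st[l])
pts=np.argwhere(lab==l)[:,::-1].astype(np.float32); r=cv2.minAreaRect(pts); bp=cv2.boxPoints(r); print(bp*1.5625)
for q in cv2.approxPolyDP(cv2.convexHull(pts),6,True)[:,0]: print("corner",q*1.5625,ray(c,*q,.022).round(4),ray(c,*q,0).round(4))
# side cam check
c2=pickle.load(open("side.pkl","rb")); Q=cloud(c2).reshape(-1,3); Q=Q[np.isfinite(Q[:,2])]
for n,b in dict(low=(.39,.5,-.11,0,.039,.046),candle=(.5,.62,.03,.13,.075,.09),weight=(.52,.62,-.12,-.01,.008,.036),wfoot=(.52,.62,-.12,-.01,.003,.009),noz=(.39,.47,.03,.12,.004,.03),match=(.58,.7,.15,.28,.022,.03),acr=(.35,.58,.17,.46,.016,.03),round=(.34,.6,-.42,-.18,.014,.022)).items():
    s=sel(*b); print("side",n,len(s),circ(s[:,:2]) if len(s) else 0, s.mean(0).round(4) if len(s) else 0,[np.round(t,1) for t in cv2.minAreaRect((s[:,:2]*1000).astype(np.float32))] if len(s) else 0)
E
```

```text
candle 281 (0.5607, 0.084, 18.9)
jarlid 701 (0.6482, -0.2191, 33.6)
nozc 170 (0.4303, 0.0779, 21.7)
match 767 (0.6467, 0.2166, 43.8)
match box [[615.9000244140625, 182.10000610351562], [663.9000244140625, 174.6999969482422], [675.9000244140625, 252.5], [627.9000244140625, 259.79998779296875]]
acryl rim cloud 956
[[399.29998779296875, 212.3000030517578], [518.7000122070312, 197.60000610351562], [543.9000244140625, 402.0], [424.5, 416.70001220703125]] 0.022385200550161743
[  52  186  110   69 5835]
[[ 80.52887  379.20676 ]
 [ 91.875015 288.4375  ]
 [252.45195  308.50964 ]
 [241.10579  399.27887 ]]
corner [251.5625 310.9375] [0.5147 0.1942 0.022 ] [0.5175 0.1992 0.    ]
corner [237.5   396.875] [0.4011 0.2081 0.022 ] [0.401  0.2134 0.    ]
corner [ 81.25  378.125] [0.4254 0.4139 0.022 ] [0.4259 0.4245 0.    ]
corner [ 98.4375 290.625 ] [0.5419 0.4007 0.022 ] [0.5454 0.411  0.    ]
side low 204 (0.4409, -0.0635, 32.1) [ 0.44   -0.0657  0.0419] [array([441.4, -64.5]), array([60.6, 60.5]), np.float64(11.4)]
side candle 135 (0.5593, 0.0809, 20.0) [0.5573 0.0781 0.0804] [array([559.4,  80.7]), array([36.6, 36.8]), np.float64(43.6)]
side weight 260 (0.5695, -0.0693, 25.5) [ 0.5584 -0.0786  0.0198] [array([563. , -74.3]), array([32.5, 49.4]), np.float64(40.9)]
side wfoot 95 (0.5626, -0.0752, 32.9) [ 0.5571 -0.0798  0.0067] [array([560. , -78.8]), array([50. , 56.3]), np.float64(35.7)]
side noz 254 (0.4281, 0.0742, 21.9) [0.4222 0.0639 0.0196] [array([426.9,  71.2]), array([36.9, 43.1]), np.float64(63.3)]
side match 243 (0.6416, 0.2135, 42.8) [0.6436 0.2119 0.0251] [array([645.1, 213.2]), array([77.3, 49.5]), np.float64(80.6)]
side acr 726 (0.4699, 0.3041, 118.8) [0.467  0.292  0.0216] [array([470.6, 303.9]), array([208.5, 121.7]), np.float64(83.0)]
side round 1680 (0.4688, -0.3002, 106.6) [ 0.4559 -0.3152  0.0175] [array([ 468.4, -301.2]), array([209.8, 209.8]), np.float64(46.4)]
```

Call:
apply_moves(
  targets=[
    [1,0,0,0,0,0,-0.07],
    [1,0,0,0,0,0,-0.07],
    [1,0,0,0,0,0,-0.07],
    [1,0,0,0,0,0,-0.07],
    [1,0,0,0,0,0,-0.07],
    [1,0,0,0,0,0,-0.07],
    [1,0,0,0,0,0,-0.07],
    [1,0,0,0,0,0,-0.07],
    [1,0,0,0,0,0,-0.07],
    [1,0,0,0,0,0,-0.07],
    [1,-0.03,-0.0076,0,0,0,0],
    [1,-0.03,-0.0076,0,0,0,0],
    [1,-0.03,-0.0076,0,0,0,0],
    [1,-0.03,-0.0076,0,0,0,0],
    [1,-0.03,-0.0076,0,0,0,0],
    [1,-0.03,-0.0076,0,0,0,0],
    [1,-0.03,-0.0076,0,0,0,0],
    [1,-0.03,-0.0076,0,0,0,0],
    [1,0,0,0,0,0,0],
    [1,0,0,0,0,0,0],
  ],
  newtons=20,
)

```text
time_s: 1.77
tcp_pos: [0.3671, -0.3606, 0.2458]
eef_rot: [-180.0, -0.0, -89.9]
contact_force: [-0.0, -0.8, -0.2]
gripper_width: 0.0876
gripper_force: 0.0
```

```bash
cat > go.py <<'E'
# usage: go.py x y z yaw [rows] : needed tool-axis shift (m) and turn (deg/90) from the measured pose
import sys
from h import *
from scipy.spatial.transform import Rotation as R
s=get_state(); x,y,z,yaw=map(float,sys.argv[1:5])
R0=R.from_euler("xyz",s["eef_rot"],degrees=True); R1=R.from_euler("xyz",[180,0,yaw],degrees=True)
d=R0.inv().apply(np.array([x,y,z])-s["tcp_pos"]); a=(R0.inv()*R1).as_rotvec(degrees=True)/90
print("t",s["time_s"],"pos",s["tcp_pos"].round(4),s["eef_rot"].round(2),"w",round(s["gripper_width"],4),"gf",round(s["gripper_force"],1),"F",s["contact_force"].round(1))
print("shift",d.round(4),"turn",a.round(4),"| shift after turning",R1.inv().apply(np.array([x,y,z])-s["tcp_pos"]).round(4),"j",s["joints"].round(0))
E
python3 go.py .442 -.0625 .10 -90
```

```text
t 1.7667 pos [ 0.3671 -0.3606  0.2458] [-179.97   -0.    -89.92] w 0.0876 gf 0.0 F [-0.  -0.8 -0.2]
shift [-0.2981 -0.0753  0.1458] turn [-0.0003 -0.      0.0008] | shift after turning [-0.2981 -0.0749  0.1458] j [-23.   5. -19.  -0. -65.  23.]
```

Call:
apply_moves(
  targets=[
    [1,-0.0298,-0.0075,0,0,0,0],
    [1,-0.0298,-0.0075,0,0,0,0],
    [1,-0.0298,-0.0075,0,0,0,0],
    [1,-0.0298,-0.0075,0,0,0,0],
    [1,-0.0298,-0.0075,0,0,0,0],
    [1,-0.0298,-0.0075,0,0,0,0],
    [1,-0.0298,-0.0075,0,0,0,0],
    [1,-0.0298,-0.0075,0,0,0,0],
    [1,-0.0298,-0.0075,0,0,0,0],
    [1,-0.0298,-0.0075,0,0,0,0],
    [1,0,0,0.03,0,0,0],
    [1,0,0,0.03,0,0,0],
    [1,0,0,0.03,0,0,0],
    [1,0,0,0.03,0,0,0],
    [1,0,0,0.026,0,0,0],
    [1,0,0,0,0,0,0],
    [1,0,0,0,0,0,0],
  ],
)

```text
time_s: 3.18
tcp_pos: [0.4416, -0.0649, 0.0989]
eef_rot: [179.8, -0.1, -90.1]
contact_force: [0.3, 0.7, 1.1]
gripper_width: 0.0876
gripper_force: 0.0
```

```bash
python3 go.py .442 -.0625 .034 -90
```

```text
t 3.1833 pos [ 0.4416 -0.0649  0.0989] [ 1.798e+02 -8.000e-02 -9.012e+01] w 0.0876 gf 0.0 F [0.3 0.7 1.1]
shift [-0.0025 -0.0007  0.0649] turn [ 0.0023 -0.0009 -0.0013] | shift after turning [-0.0024 -0.0004  0.0649] j [ 17.   8. -38.   0. -44. -17.]
```

Call:
apply_moves(
  targets=[
    [1,-0.0012,0,0.02,0,0,0],
    [1,-0.0012,0,0.02,0,0,0],
    [1,0,0,0.015,0,0,0],
    [1,0,0,0.01,0,0,0],
    [1,0,0,0,0,0,0],
    [0.5,0,0,0,0,0,0],
    [0.5,0,0,0,0,0,0],
    [0.5,0,0,0,0,0,0],
    [0.5,0,0,0,0,0,0],
    [0.5,0,0,0,0,0,0],
    [0.5,0,0,0,0,0,0],
  ],
  newtons=20,
)

```text
time_s: 4.1
tcp_pos: [0.4426, -0.0616, 0.0354]
eef_rot: [-179.9, 0.0, -90.1]
contact_force: [-1.2, 0.8, 7.8]
gripper_width: 0.0612
gripper_force: 20.0
```

```bash
python3 go.py .469 -.3445 .2 -90
```

```text
t 4.1 pos [ 0.4426 -0.0616  0.0354] [-1.7994e+02  1.0000e-02 -9.0070e+01] w 0.0612 gf 20.0 F [-1.2  0.8  7.8]
shift [ 0.2829 -0.027  -0.1647] turn [-0.0007  0.0001 -0.0008] | shift after turning [ 0.2829 -0.0264 -0.1646] j [ 18.  14. -42.   0. -33. -18.]
```

Call:
apply_moves(
  targets=[
    [0.5,0,0,-0.01,0,0,0],
    [0.5,0,0,-0.025,0,0,0],
    [0.5,0,0,-0.025,0,0,0],
    [0.5,0,0,-0.025,0,0,0],
    [0.5,0.0235,-0.0022,0,0,0,0],
    [0.5,0.0235,-0.0022,0,0,0,0],
    [0.5,0.0235,-0.0022,0,0,0,0],
    [0.5,0.0235,-0.0022,0,0,0,0],
    [0.5,0.0235,-0.0022,0,0,0,0],
    [0.5,0.0235,-0.0022,0,0,0,0],
    [0.5,0.0235,-0.0022,0,0,0,0],
    [0.5,0.0235,-0.0022,0,0,0,0],
    [0.5,0.0235,-0.0022,0,0,0,0],
    [0.5,0.0235,-0.0022,0,0,0,0],
    [0.5,0.0235,-0.0022,0,0,0,0],
    [0.5,0.0235,-0.0022,0,0,0,0],
    [0.5,0,0,0,0,0,0],
    [0.5,0,0,0,0,0,0],
  ],
)

```text
time_s: 5.6
tcp_pos: [0.4675, -0.3445, 0.1189]
eef_rot: [179.9, 0.0, -90.2]
contact_force: [-0.6, -0.9, -1.5]
gripper_width: 0.0615
gripper_force: 20.0
```

```bash
python3 go.py .469 -.3445 .0415 -90
```

```text
t 5.6 pos [ 0.4675 -0.3445  0.1189] [ 1.7994e+02  3.0000e-02 -9.0210e+01] w 0.0615 gf 20.0 F [-0.6 -0.9 -1.5]
shift [ 0.     -0.0016  0.0774] turn [ 0.0007  0.0004 -0.0024] | shift after turning [ 0.     -0.0015  0.0774] j [-17.  18. -21.  -0. -51.  17.]
```

Call:
apply_moves(
  targets=[
    [0.5,0,0,0.02,0,0,0],
    [0.5,0,0,0.02,0,0,0],
    [0.5,0,0,0.02,0,0,0],
    [0.5,0,0,0.01,0,0,0],
    [0.5,0,0,0.002,0,0,0],
    [0.5,0,0,0.002,0,0,0],
    [0.5,0,0,0.002,0,0,0],
    [0.5,0,0,0,0,0,0],
    [0.5,0,0,0,0,0,0],
    [0.5,0,0,0,0,0,0],
  ],
)

```text
time_s: 6.43
tcp_pos: [0.4686, -0.3439, 0.0443]
eef_rot: [-179.9, -0.0, -90.1]
contact_force: [-0.1, 0.6, -1.8]
gripper_width: 0.0611
gripper_force: 20.0
```

Call:
apply_moves(
  targets=[
    [0.5,0,0,0.001,0,0,0],
    [0.5,0,0,0.001,0,0,0],
    [0.5,0,0,0.001,0,0,0],
    [0.5,0,0,0,0,0,0],
    [0.5,0,0,0,0,0,0],
  ],
)

```text
time_s: 6.85
tcp_pos: [0.4683, -0.3438, 0.0414]
eef_rot: [-180.0, -0.0, -90.1]
contact_force: [-1.8, 1.3, 6.2]
gripper_width: 0.0611
gripper_force: 20.0
```

Call:
apply_moves(
  targets=[
    [0.9,0,0,0,0,0,0],
    [0.9,0,0,0,0,0,0],
    [0.9,0,0,0,0,0,0],
    [0.9,0,0,0,0,0,0],
    [0.9,0,0,-0.01,0,0,0],
    [0.9,0,0,-0.03,0,0,0],
    [0.9,0,0,-0.04,0,0,0],
    [0.9,0,0,-0.04,0,0,0],
    [0.9,0,0,-0.04,0,0,0],
    [0.9,0,0,-0.04,0,0,0],
    [0.9,0,0,0,0,0,0.049],
    [0.9,0,0,0,0,0,0.049],
    [0.9,0,0,0,0,0,0],
    [0.9,0,0,0,0,0,0],
  ],
)

```text
time_s: 8.02
tcp_pos: [0.4679, -0.3436, 0.241]
eef_rot: [-180.0, -0.0, -98.8]
contact_force: [0.6, -0.8, -0.2]
gripper_width: 0.079
gripper_force: 0.0
```

```bash
python3 go.py .645 .2155 .024 -98.8
```

```text
t 8.0167 pos [ 0.4679 -0.3436  0.241 ] [-179.99   -0.    -98.77] w 0.079 gf 0.0 F [ 0.6 -0.8 -0.2]
shift [-0.5796 -0.0898  0.217 ] turn [-0.0001 -0.      0.0003] | shift after turning [-0.5796 -0.0895  0.217 ] j [-17.  12. -12.   0. -66.   8.]
```

Call:
apply_moves(
  targets=[
    [0.9,-0.0322,-0.005,0,0,0,0],
    [0.9,-0.0322,-0.005,0,0,0,0],
    [0.9,-0.0322,-0.005,0,0,0,0],
    [0.9,-0.0322,-0.005,0,0,0,0],
    [0.9,-0.0322,-0.005,0,0,0,0],
    [0.9,-0.0322,-0.005,0,0,0,0],
    [0.9,-0.0322,-0.005,0,0,0,0],
    [0.9,-0.0322,-0.005,0,0,0,0],
    [0.9,-0.0322,-0.005,0,0,0,0],
    [0.9,-0.0322,-0.005,0,0,0,0],
    [0.9,-0.0322,-0.005,0,0,0,0],
    [0.9,-0.0322,-0.005,0,0,0,0],
    [0.9,-0.0322,-0.005,0,0,0,0],
    [0.9,-0.0322,-0.005,0,0,0,0],
    [0.9,-0.0322,-0.005,0,0,0,0],
    [0.9,-0.0322,-0.005,0,0,0,0],
    [0.9,-0.0322,-0.005,0,0,0,0],
    [0.9,-0.0322,-0.005,0,0,0,0],
    [0.9,0,0,0,0,0,0],
    [0.9,0,0,0,0,0,0],
  ],
)

```text
time_s: 9.68
tcp_pos: [0.6465, 0.2165, 0.2388]
eef_rot: [179.9, -0.1, -98.6]
contact_force: [-0.1, -1.0, -0.1]
gripper_width: 0.0791
gripper_force: 0.0
```

```bash
python3 go.py .645 .2155 .024 -98.8; python3 - <<'E'
from meas import *
c=capture("top"); Q=cloud(c).reshape(-1,3); Q=Q[np.isfinite(Q[:,2])]
s=Q[(Q[:,0]>.36)&(Q[:,0]<.58)&(Q[:,1]>-.4)&(Q[:,1]<-.2)&(Q[:,2]>.035)&(Q[:,2]<.06)]
print("low in tray",len(s),circ(s[:,:2]),np.median(s[:,2]))
E
```

```text
t 9.6833 pos [0.6465 0.2165 0.2388] [ 1.7988e+02 -1.1000e-01 -9.8650e+01] w 0.0791 gf 0.0 F [-0.1 -1.  -0.1]
shift [0.0009 0.0009 0.2149] turn [ 0.0013 -0.0012  0.0017] | shift after turning [0.0013 0.0014 0.2148] j [ 35.  21.   1.  -0. -70. -44.]
low in tray 311 (0.4694, -0.3427, 31.6) 0.0458853284868459
```

Call:
apply_moves(
  targets=[
    [0.9,0.001,0.001,0.03,0,0,0],
    [0.9,0,0,0.04,0,0,0],
    [0.9,0,0,0.04,0,0,0],
    [0.9,0,0,0.04,0,0,0],
    [0.9,0,0,0.03,0,0,0],
    [0.9,0,0,0.02,0,0,0],
    [0.9,0,0,0.01,0,0,0],
    [0.9,0,0,0.0035,0,0,0],
    [0.9,0,0,0,0,0,0],
    [0.9,0,0,0,0,0,0],
    [0.4,0,0,0,0,0,0],
    [0.4,0,0,0,0,0,0],
    [0.4,0,0,0,0,0,0],
    [0.4,0,0,0,0,0,0],
    [0.4,0,0,0,0,0,0],
    [0.4,0,0,0,0,0,0],
    [0.4,0,0,0,0,0,0],
  ],
  newtons=12,
)

```text
time_s: 11.15
tcp_pos: [0.6457, 0.2143, 0.0274]
eef_rot: [-180.0, 0.0, -98.9]
contact_force: [-0.5, 0.7, 3.0]
gripper_width: 0.0484
gripper_force: 12.0
```

Call:
apply_moves(
  targets=[
    [0.4,0,0,-0.01,0,0,0],
    [0.4,0,0,-0.03,0,0,0],
    [0.4,0,0,-0.04,0,0,0],
    [0.4,0,0,-0.04,0,0,0],
    [0.4,0,0,-0.04,0,0,0],
    [0.4,0,0,-0.04,0,0,0],
    [0.4,0,0,0,0,0,-0.0495],
    [0.4,0,0,0,0,0,-0.0495],
    [0.4,0,0,0,0,0,0],
    [0.4,0,0,0,0,0,0],
  ],
)

```text
time_s: 11.98
tcp_pos: [0.6453, 0.214, 0.2273]
eef_rot: [180.0, 0.0, -90.1]
contact_force: [-0.2, -0.1, -1.1]
gripper_width: 0.0479
gripper_force: 12.0
```

```bash
python3 go.py .459 -.2515 .033 -90
```

```text
t 11.9833 pos [0.6453 0.214  0.2273] [179.99   0.   -90.13] w 0.0479 gf 12.0 F [-0.2 -0.1 -1.1]
shift [0.4659 0.1852 0.1943] turn [ 0.0001  0.     -0.0015] | shift after turning [0.4655 0.1863 0.1943] j [ 35.  22.  -0.  -0. -68. -35.]
```

Call:
apply_moves(
  targets=[
    [0.4,0.0291,0.0116,0,0,0,0],
    [0.4,0.0291,0.0116,0,0,0,0],
    [0.4,0.0291,0.0116,0,0,0,0],
    [0.4,0.0291,0.0116,0,0,0,0],
    [0.4,0.0291,0.0116,0,0,0,0],
    [0.4,0.0291,0.0116,0,0,0,0],
    [0.4,0.0291,0.0116,0,0,0,0],
    [0.4,0.0291,0.0116,0,0,0,0],
    [0.4,0.0291,0.0116,0,0,0,0],
    [0.4,0.0291,0.0116,0,0,0,0],
    [0.4,0.0291,0.0116,0,0,0,0],
    [0.4,0.0291,0.0116,0,0,0,0],
    [0.4,0.0291,0.0116,0,0,0,0],
    [0.4,0.0291,0.0116,0,0,0,0],
    [0.4,0.0291,0.0116,0,0,0,0],
    [0.4,0.0291,0.0116,0,0,0,0],
    [0.4,0,0,0,0,0,0],
    [0.4,0,0,0,0,0,0],
  ],
)

```text
time_s: 13.48
tcp_pos: [0.459, -0.2527, 0.2266]
eef_rot: [179.9, 0.0, -90.3]
contact_force: [-0.5, 0.4, 0.7]
gripper_width: 0.048
gripper_force: 12.0
```

Call:
apply_moves(
  targets=[
    [0.4,0,0,0.02,0,0,0],
    [0.4,0,0,0.03,0,0,0],
    [0.4,0,0,0.03,0,0,0],
    [0.4,0,0,0.03,0,0,0],
    [0.4,0,0,0.03,0,0,0],
    [0.4,0,0,0.03,0,0,0],
    [0.4,0,0,0.01,0,0,0],
    [0.4,0,0,0,0,0,0],
    [0.4,0,0,0,0,0,0],
    [0.4,0,0,0,0,0,0],
  ],
)

```text
time_s: 14.32
tcp_pos: [0.4615, -0.2515, 0.0486]
eef_rot: [-179.9, -0.0, -90.0]
contact_force: [0.1, 0.3, 0.4]
gripper_width: 0.0475
gripper_force: 12.0
```

```bash
python3 go.py .459 -.2515 .033 -90
```

```text
t 14.3167 pos [ 0.4615 -0.2515  0.0486] [-1.7988e+02 -4.0000e-02 -8.9960e+01] w 0.0475 gf 12.0 F [0.1 0.3 0.4]
shift [0.     0.0025 0.0156] turn [-0.0014 -0.0004  0.0004] | shift after turning [0.     0.0025 0.0156] j [ -7.  19. -32.   0. -39.   7.]
```

Call:
apply_moves(
  targets=[
    [0.4,0,0,0.008,0,0,0],
    [0.4,0,0,0.004,0,0,0],
    [0.4,0,0,0.002,0,0,0],
    [0.4,0,0,0.001,0,0,0],
    [0.4,0,0,0.001,0,0,0],
    [0.4,0,0,0,0,0,0],
    [0.4,0,0,0,0,0,0],
  ],
)

```text
time_s: 14.9
tcp_pos: [0.4602, -0.2516, 0.0324]
eef_rot: [-180.0, -0.0, -90.0]
contact_force: [-3.6, 3.4, 13.4]
gripper_width: 0.0479
gripper_force: 12.0
```

Call:
apply_moves(
  targets=[
    [0.67,0,0,0,0,0,0],
    [0.67,0,0,0,0,0,0],
    [0.67,0,0,0,0,0,0],
    [0.67,0,0,0,0,0,0],
    [0.67,0,0,-0.01,0,0,0],
    [0.67,0,0,-0.03,0,0,0],
    [0.67,0,0,-0.04,0,0,0],
    [0.67,0,0,-0.04,0,0,0],
    [0.7,0,0,-0.04,0,0,0],
    [0.7,0,0,-0.04,0,0,0],
    [0.7,0,0,0,0,0,-0.074],
    [0.7,0,0,0,0,0,-0.074],
    [0.7,0,0,0,0,0,-0.074],
    [0.7,0,0,0,0,0,0],
    [0.7,0,0,0,0,0,0],
  ],
)

```text
time_s: 16.15
tcp_pos: [0.4599, -0.2515, 0.2315]
eef_rot: [-180.0, -0.0, -70.2]
contact_force: [0.3, -0.4, -0.5]
gripper_width: 0.061
gripper_force: 0.0
```

```bash
python3 go.py .56 .0825 .060 -70
```

```text
t 16.15 pos [ 0.4599 -0.2515  0.2315] [-1.7998e+02 -1.0000e-02 -7.0220e+01] w 0.061 gf 0.0 F [ 0.3 -0.4 -0.5]
shift [-0.2804 -0.2072  0.1716] turn [-0.0002 -0.0001 -0.0025] | shift after turning [-0.2796 -0.2083  0.1715] j [ -7.   7. -19.  -0. -64.  27.]
```

Call:
apply_moves(
  targets=[
    [0.8,-0.0233,-0.0173,0,0,0,0],
    [0.8,-0.0233,-0.0173,0,0,0,0],
    [0.8,-0.0233,-0.0173,0,0,0,0],
    [0.8,-0.0233,-0.0173,0,0,0,0],
    [0.8,-0.0233,-0.0173,0,0,0,0],
    [0.8,-0.0233,-0.0173,0,0,0,0],
    [0.8,-0.0233,-0.0173,0,0,0,0],
    [0.8,-0.0233,-0.0173,0,0,0,0],
    [0.8,-0.0233,-0.0173,0,0,0,0],
    [0.8,-0.0233,-0.0173,0,0,0,0],
    [0.8,-0.0233,-0.0173,0,0,0,0],
    [0.8,-0.0233,-0.0173,0,0,0,0],
    [0.8,0,0,0.03,0,0,0],
    [0.8,0,0,0.03,0,0,0],
    [0.8,0,0,0,0,0,0],
    [0.8,0,0,0,0,0,0],
  ],
)

```text
time_s: 17.48
tcp_pos: [0.5587, 0.0818, 0.1701]
eef_rot: [179.8, -0.0, -70.1]
contact_force: [0.9, -0.4, 0.9]
gripper_width: 0.07
gripper_force: 0.0
```

```bash
python3 go.py .56 .0825 .060 -70
```

```text
t 17.4833 pos [0.5587 0.0818 0.1701] [ 1.7977e+02 -5.0000e-02 -7.0150e+01] w 0.07 gf 0.0 F [ 0.9 -0.4  0.9]
shift [-0.0003 -0.0019  0.1101] turn [ 0.0026 -0.0005 -0.0016] | shift after turning [-0.0003 -0.0015  0.1101] j [ 28.  14. -19.   0. -57.  -8.]
```

Call:
apply_moves(
  targets=[
    [0.8,0,-0.001,0.03,0,0,0],
    [0.8,0,0,0.03,0,0,0],
    [0.8,0,0,0.03,0,0,0],
    [0.8,0,0,0.015,0,0,0],
    [0.8,0,0,0.005,0,0,0],
    [0.8,0,0,0,0,0,0],
    [0.8,0,0,0,0,0,0],
    [0.3,0,0,0,0,0,0],
    [0.3,0,0,0,0,0,0],
    [0.3,0,0,0,0,0,0],
    [0.3,0,0,0,0,0,0],
    [0.3,0,0,0,0,0,0],
    [0.3,0,0,0,0,0,0],
    [0.3,0,0,0,0,0,0],
    [0.3,0,0,0,0,0,0],
  ],
  newtons=15,
)

```text
time_s: 18.73
tcp_pos: [0.5606, 0.0826, 0.0613]
eef_rot: [-180.0, -0.0, -70.0]
contact_force: [-2.1, -0.0, 4.3]
gripper_width: 0.0378
gripper_force: 15.0
```

Call:
apply_moves(
  targets=[
    [0.3,0,0,-0.01,0,0,0],
    [0.3,0,0,-0.03,0,0,0],
    [0.3,0,0,-0.04,0,0,0],
    [0.3,0,0,-0.04,0,0,0],
    [0.3,0,0,-0.03,0,0,0],
    [0.3,0,0,0,0,0,0],
    [0.3,0,0,0,0,0,0],
  ],
)

```text
time_s: 19.32
tcp_pos: [0.5613, 0.083, 0.2139]
eef_rot: [-179.7, 0.0, -70.0]
contact_force: [-0.7, -0.1, -1.4]
gripper_width: 0.0373
gripper_force: 15.0
```

```bash
python3 go.py .469 -.343 .075 -70
```

```text
t 19.3167 pos [0.5613 0.083  0.2139] [-1.7972e+02  4.0000e-02 -7.0010e+01] w 0.0373 gf 15.0 F [-0.7 -0.1 -1.4]
shift [0.3689 0.2331 0.1376] turn [-0.0031  0.0004 -0.0001] | shift after turning [0.3688 0.2325 0.1389] j [ 28.  12. -16.   0. -62.  -8.]
```

Call:
apply_moves(
  targets=[
    [0.3,0.0246,0.0155,0,0,0,0],
    [0.3,0.0246,0.0155,0,0,0,0],
    [0.3,0.0246,0.0155,0,0,0,0],
    [0.3,0.0246,0.0155,0,0,0,0],
    [0.3,0.0246,0.0155,0,0,0,0],
    [0.3,0.0246,0.0155,0,0,0,0],
    [0.3,0.0246,0.0155,0,0,0,0],
    [0.3,0.0246,0.0155,0,0,0,0],
    [0.3,0.0246,0.0155,0,0,0,0],
    [0.3,0.0246,0.0155,0,0,0,0],
    [0.3,0.0246,0.0155,0,0,0,0],
    [0.3,0.0246,0.0155,0,0,0,0],
    [0.3,0.0246,0.0155,0,0,0,0],
    [0.3,0.0246,0.0155,0,0,0,0],
    [0.3,0.0246,0.0155,0,0,0,0],
    [0.3,0,0,0.02,0,0,0],
    [0.3,0,0,0.03,0,0,0],
    [0.3,0,0,0.02,0,0,0],
    [0.3,0,0,0,0,0,0],
    [0.3,0,0,0,0,0,0],
  ],
)

```text
time_s: 20.98
tcp_pos: [0.4669, -0.3434, 0.1397]
eef_rot: [179.8, 0.1, -70.0]
contact_force: [0.7, -0.7, 0.0]
gripper_width: 0.038
gripper_force: 15.0
```

```bash
python3 go.py .469 -.343 .075 -70;  python3 - <<'E'
from meas import *
c=capture("top"); cv2.imwrite("pics/t1.png",cv2.resize(c["frame"][140:300,280:480,::-1],(800,640))[:600])
c=capture("side"); cv2.imwrite("pics/s1.png",cv2.resize(c["frame"][130:370,230:470,::-1],(600,600)))
E
```

```text
t 20.9833 pos [ 0.4669 -0.3434  0.1397] [ 1.798e+02  1.500e-01 -7.002e+01] w 0.038 gf 15.0 F [ 0.7 -0.7  0. ]
shift [ 0.0005 -0.0023  0.0647] turn [ 0.0022  0.0016 -0.0002] | shift after turning [ 0.0004 -0.0021  0.0647] j [-17.  17. -19.   0. -54.  37.]
```

View pics/s1.png

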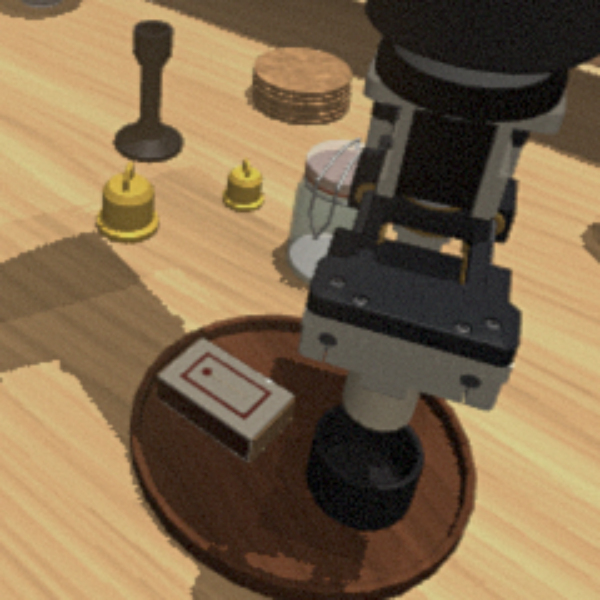

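The matchbox lies flat at about (225,395) in this crop. The candle hangs just above the holder's bore at about (365,460).

Call:
apply_moves(
  targets=[
    [0.3,0,-0.001,0.015,0,0,0],
    [0.3,0,0,0.01,0,0,0],
    [0.3,0,0,0,0,0,0],
    [0.3,0,0,0,0,0,0],
  ],
)

```text
time_s: 21.42
tcp_pos: [0.469, -0.3432, 0.1163]
eef_rot: [180.0, 0.0, -70.0]
contact_force: [-1.0, -0.4, -0.4]
gripper_width: 0.0379
gripper_force: 15.0
```

```bash
python3 go.py .469 -.343 .075 -70
```

```text
t 21.4167 pos [ 0.469  -0.3432  0.1163] [ 1.7998e+02  1.0000e-02 -6.9990e+01] w 0.0379 gf 15.0 F [-1.  -0.4 -0.4]
shift [-0.0002 -0.0001  0.0413] turn [0.0003 0.0001 0.0001] | shift after turning [-0.0002 -0.      0.0413] j [-17.  18. -21.   0. -51.  37.]
```

Call:
apply_moves(
  targets=[
    [0.3,0,0,0.01,0,0,0],
    [0.3,0,0,0.01,0,0,0],
    [0.3,0,0,0.01,0,0,0],
    [0.3,0,0,0.006,0,0,0],
    [0.3,0,0,0.002,0,0,0],
    [0.3,0,0,0,0,0,0],
    [0.3,0,0,0,0,0,0],
  ],
)

```text
time_s: 22.0
tcp_pos: [0.4692, -0.3434, 0.0779]
eef_rot: [180.0, 0.0, -70.0]
contact_force: [-0.3, 0.2, -0.3]
gripper_width: 0.0377
gripper_force: 15.0
```

Call:
apply_moves(
  targets=[
    [0.3,0,0,0.001,0,0,0],
    [0.3,0,0,0.001,0,0,0],
    [0.3,0,0,0.001,0,0,0],
    [0.3,0,0,0,0,0,0],
    [0.3,0,0,0,0,0,0],
  ],
)

```text
time_s: 22.42
tcp_pos: [0.4691, -0.3433, 0.0751]
eef_rot: [-180.0, -0.0, -70.0]
contact_force: [-0.4, -0.4, -0.8]
gripper_width: 0.0374
gripper_force: 15.0
```

Call:
apply_moves(
  targets=[
    [0.3,0,0,0.001,0,0,0],
    [0.3,0,0,0.001,0,0,0],
    [0.3,0,0,0,0,0,0],
    [0.3,0,0,0,0,0,0],
  ],
)

```text
time_s: 22.75
tcp_pos: [0.4691, -0.3436, 0.0741]
eef_rot: [180.0, -0.0, -70.0]
contact_force: [-2.3, 0.6, 8.0]
gripper_width: 0.0373
gripper_force: 15.0
```

Call:
apply_moves(
  targets=[
    [0.7,0,0,0,0,0,0],
    [0.7,0,0,0,0,0,0],
    [0.7,0,0,0,0,0,0],
    [0.7,0,0,0,0,0,0],
    [0.7,0,0,-0.01,0,0,0],
    [0.7,0,0,-0.03,0,0,0],
    [0.7,0,0,-0.04,0,0,0],
    [0.7,0,0,-0.04,0,0,0],
    [0.7,0,0,-0.04,0,0,0],
    [0.8,0,0,0,0,0,-0.0764],
    [0.8,0,0,0,0,0,-0.0764],
    [0.8,0,0,0,0,0,-0.0764],
    [0.8,0,0,0,0,0,-0.0764],
    [0.8,0,0,0,0,0,-0.0764],
    [0.8,0,0,0,0,0,-0.0764],
    [0.8,0,0,0,0,0,-0.0764],
    [0.8,0,0,0,0,0,-0.0764],
    [0.8,0,0,0,0,0,0],
    [0.8,0,0,0,0,0,0],
  ],
)

```text
time_s: 24.33
tcp_pos: [0.4691, -0.3433, 0.2336]
eef_rot: [180.0, -0.0, -15.2]
contact_force: [0.4, -0.4, 0.3]
gripper_width: 0.0697
gripper_force: 0.0
```

```bash
python3 go.py .571 -.0665 .030 -15
```

```text
t 24.3333 pos [ 0.4691 -0.3433  0.2336] [ 1.800e+02 -3.000e-02 -1.522e+01] w 0.0697 gf 0.0 F [ 0.4 -0.4  0.3]
shift [ 0.0256 -0.2939  0.2036] turn [ 0.     -0.0003 -0.0024] | shift after turning [ 0.0268 -0.2937  0.2036] j [-17.  12. -13.   0. -65.  92.]
```

Call:
apply_moves(
  targets=[
    [0.8,0.0026,-0.0294,0,0,0,0],
    [0.8,0.0026,-0.0294,0,0,0,0],
    [0.8,0.0026,-0.0294,0,0,0,0],
    [0.8,0.0026,-0.0294,0,0,0,0],
    [0.8,0.0026,-0.0294,0,0,0,0],
    [0.8,0.0026,-0.0294,0,0,0,0],
    [0.8,0.0026,-0.0294,0,0,0,0],
    [0.8,0.0026,-0.0294,0,0,0,0],
    [0.8,0.0026,-0.0294,0,0,0,0],
    [0.8,0.0026,-0.0294,0,0,0,0],
    [0.8,0,0,0.03,0,0,0],
    [0.8,0,0,0.03,0,0,0],
    [0.8,0,0,0.03,0,0,0],
    [0.8,0,0,0,0,0,0],
    [0.8,0,0,0,0,0,0],
    [0.8,0,0,0,0,0,0],
  ],
)

```text
time_s: 25.67
tcp_pos: [0.5714, -0.0662, 0.1448]
eef_rot: [-180.0, -0.1, -15.1]
contact_force: [-0.0, -0.7, 1.3]
gripper_width: 0.0699
gripper_force: 0.0
```

```bash
python3 go.py .571 -.0665 .030 -15;python3 - <<'E'
from meas import *
c=capture("side"); cv2.imwrite("pics/s2.png",cv2.resize(c["frame"][100:370,200:470,::-1],(600,600)))
E
```

```text
t 25.6667 pos [ 0.5714 -0.0662  0.1448] [-1.800e+02 -1.000e-01 -1.508e+01] w 0.0699 gf 0.0 F [-0.  -0.7  1.3]
shift [-0.0005  0.0004  0.1148] turn [-0.     -0.0011 -0.0009] | shift after turning [-0.0003  0.0004  0.1148] j [ 13.  16. -20.   0. -54.  62.]
```

View pics/s2.png

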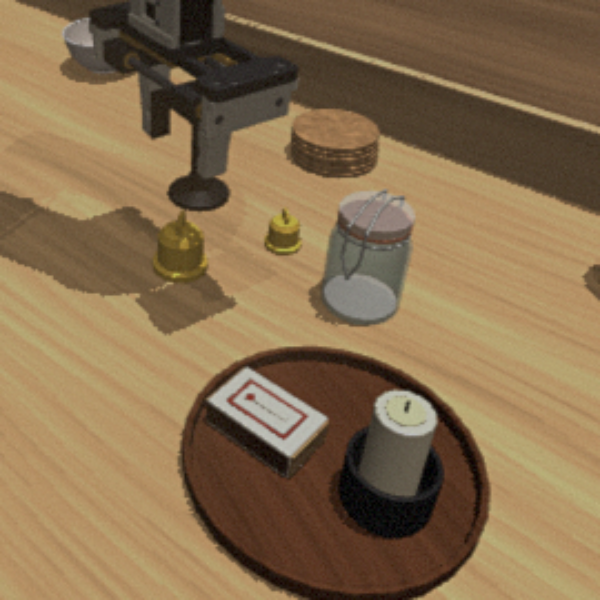

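The candle stands upright in the holder at about (400,460) and the matchbox lies flat at (268,418). The gripper is above the large weight at (182,250).

Call:
apply_moves(
  targets=[
    [0.8,0,0,0.03,0,0,0],
    [0.8,0,0,0.03,0,0,0],
    [0.8,0,0,0.03,0,0,0],
    [0.8,0,0,0.015,0,0,0],
    [0.8,0,0,0.0095,0,0,0],
    [0.8,0,0,0,0,0,0],
    [0.8,0,0,0,0,0,0],
    [0.3,0,0,0,0,0,0],
    [0.3,0,0,0,0,0,0],
    [0.3,0,0,0,0,0,0],
    [0.3,0,0,0,0,0,0],
    [0.3,0,0,0,0,0,0],
    [0.3,0,0,0,0,0,0],
    [0.3,0,0,0,0,0,0],
  ],
  newtons=18,
)

```text
time_s: 26.88
tcp_pos: [0.5706, -0.0661, 0.0293]
eef_rot: [-180.0, -0.0, -15.0]
contact_force: [-1.7, -0.4, 6.2]
gripper_width: 0.0431
gripper_force: 18.2
```

Call:
apply_moves(
  targets=[
    [0.3,0,0,-0.01,0,0,0],
    [0.3,0,0,-0.03,0,0,0],
    [0.3,0,0,-0.04,0,0,0],
    [0.3,0,0,-0.04,0,0,0],
    [0.3,0,0,-0.04,0,0,0],
    [0.3,0,0,0,0,0,-0.0445],
    [0.3,0,0,0,0,0,-0.0445],
    [0.3,0,0,0,0,0,0],
    [0.3,0,0,0,0,0,0],
  ],
)

```text
time_s: 27.63
tcp_pos: [0.5699, -0.066, 0.1887]
eef_rot: [-180.0, 0.0, -7.1]
contact_force: [-0.2, 0.6, -1.2]
gripper_width: 0.043
gripper_force: 18.1
```

```bash
python3 go.py .476 .3447 .034 -7
```

```text
t 27.6333 pos [ 0.5699 -0.066   0.1887] [-1.7999e+02  2.0000e-02 -7.1200e+00] w 0.043 gf 18.1 F [-0.2  0.6 -1.2]
shift [-0.144  -0.3959  0.1548] turn [-0.0001  0.0002 -0.0014] | shift after turning [-0.1432 -0.3962  0.1547] j [ 13.  14. -17.  -0. -59.  70.]
```

Call:
apply_moves(
  targets=[
    [0.3,-0.009,-0.0248,0,0,0,0],
    [0.3,-0.009,-0.0248,0,0,0,0],
    [0.3,-0.009,-0.0248,0,0,0,0],
    [0.3,-0.009,-0.0248,0,0,0,0],
    [0.3,-0.009,-0.0248,0,0,0,0],
    [0.3,-0.009,-0.0248,0,0,0,0],
    [0.3,-0.009,-0.0248,0,0,0,0],
    [0.3,-0.009,-0.0248,0,0,0,0],
    [0.3,-0.009,-0.0248,0,0,0,0],
    [0.3,-0.009,-0.0248,0,0,0,0],
    [0.3,-0.009,-0.0248,0,0,0,0],
    [0.3,-0.009,-0.0248,0,0,0,0],
    [0.3,-0.009,-0.0248,0,0,0,0],
    [0.3,-0.009,-0.0248,0,0,0,0],
    [0.3,-0.009,-0.0248,0,0,0,0],
    [0.3,-0.009,-0.0248,0,0,0,0],
    [0.3,0,0,0.03,0,0,0],
    [0.3,0,0,0.03,0,0,0],
    [0.3,0,0,0,0,0,0],
    [0.3,0,0,0,0,0,0],
  ],
)

```text
time_s: 29.3
tcp_pos: [0.4749, 0.3442, 0.127]
eef_rot: [179.7, 0.1, -7.1]
contact_force: [0.2, 0.1, -0.3]
gripper_width: 0.0429
gripper_force: 18.1
```

Call:
apply_moves(
  targets=[
    [0.3,0,0,0.03,0,0,0],
    [0.3,0,0,0.03,0,0,0],
    [0.3,0,0,0.02,0,0,0],
    [0.3,0,0,0.008,0,0,0],
    [0.3,0,0,0,0,0,0],
    [0.3,0,0,0,0,0,0],
    [0.3,0,0,0,0,0,0],
  ],
)

```text
time_s: 29.88
tcp_pos: [0.4768, 0.3464, 0.0427]
eef_rot: [-179.9, -0.1, -7.0]
contact_force: [0.2, -0.1, -1.6]
gripper_width: 0.0429
gripper_force: 18.1
```

```bash
python3 go.py .476 .3447 .034 -7
```

```text
t 29.8833 pos [0.4768 0.3464 0.0427] [-1.7986e+02 -1.1000e-01 -7.0000e+00] w 0.0429 gf 18.1 F [ 0.2 -0.1 -1.6]
shift [-0.0006  0.0018  0.0087] turn [-0.0016 -0.0012  0.    ] | shift after turning [-0.0006  0.0018  0.0087] j [ 55.  24. -24.   0. -42.  28.]
```

Call:
apply_moves(
  targets=[
    [0.3,0,0.001,0.003,0,0,0],
    [0.3,0,0,0.002,0,0,0],
    [0.3,0,0,0.001,0,0,0],
    [0.3,0,0,0.001,0,0,0],
    [0.3,0,0,0.001,0,0,0],
    [0.3,0,0,0,0,0,0],
    [0.3,0,0,0,0,0,0],
  ],
)

```text
time_s: 30.47
tcp_pos: [0.4757, 0.3444, 0.0333]
eef_rot: [-180.0, -0.0, -7.0]
contact_force: [-1.6, -1.3, 5.5]
gripper_width: 0.0432
gripper_force: 18.4
```

Call:
apply_moves(
  targets=[
    [0.66,0,0,0,0,0,0],
    [0.66,0,0,0,0,0,0],
    [0.66,0,0,0,0,0,0],
    [0.66,0,0,-0.01,0,0,0],
    [0.66,0,0,-0.03,0,0,0],
    [0.66,0,0,-0.04,0,0,0],
    [0.66,0,0,-0.04,0,0,0],
    [0.8,0,0,0,0,0,0.0769],
    [0.8,0,0,0,0,0,0.0769],
    [0.8,0,0,0,0,0,0.0769],
    [0.8,0,0,0,0,0,0.0769],
    [0.8,0,0,0,0,0,0.0769],
    [0.8,0,0,0,0,0,0.0769],
    [0.8,0,0,0,0,0,0.0769],
    [0.8,0,0,0,0,0,0.0769],
    [0.8,0,0,0,0,0,0.0769],
    [0.8,0,0,0,0,0,0.0769],
    [0.8,0,0,0,0,0,0.0769],
    [0.8,0,0,0,0,0,0.0769],
    [0.8,0,0,0,0,0,0.0769],
  ],
)

```text
time_s: 32.13
tcp_pos: [0.4756, 0.3443, 0.1533]
eef_rot: [-180.0, 0.0, -97.3]
contact_force: [-0.5, 0.4, 0.8]
gripper_width: 0.07
gripper_force: 0.0
```

```bash
python3 go.py .4297 .077 .030 -97
```

```text
t 32.1333 pos [0.4756 0.3443 0.1533] [-1.7999e+02  2.0000e-02 -9.7310e+01] w 0.07 gf 0.0 F [-0.5  0.4  0.8]
shift [0.271  0.0116 0.1232] turn [-0.0002  0.0002 -0.0034] | shift after turning [0.2709 0.013  0.1233] j [ 55.  17. -18.   0. -55. -62.]
```

Call:
apply_moves(
  targets=[
    [0.8,0.0271,0.0013,0,0,0,0],
    [0.8,0.0271,0.0013,0,0,0,0],
    [0.8,0.0271,0.0013,0,0,0,0],
    [0.8,0.0271,0.0013,0,0,0,0],
    [0.8,0.0271,0.0013,0,0,0,0],
    [0.8,0.0271,0.0013,0,0,0,0],
    [0.8,0.0271,0.0013,0,0,0,0],
    [0.8,0.0271,0.0013,0,0,0,0],
    [0.8,0.0271,0.0013,0,0,0,0],
    [0.8,0.0271,0.0013,0,0,0,0],
    [0.8,0,0,0.02,0,0,0],
    [0.8,0,0,0.02,0,0,0],
    [0.8,0,0,0,0,0,0],
    [0.8,0,0,0,0,0,0],
    [0.8,0,0,0,0,0,0],
  ],
)

```text
time_s: 33.38
tcp_pos: [0.4304, 0.0773, 0.1136]
eef_rot: [-180.0, 0.0, -96.9]
contact_force: [-0.7, 0.1, 0.5]
gripper_width: 0.07
gripper_force: 0.0
```

```bash
python3 go.py .4297 .077 .030 -97
```

```text
t 33.3833 pos [0.4304 0.0773 0.1136] [-1.7995e+02  1.0000e-02 -9.6930e+01] w 0.07 gf 0.0 F [-0.7  0.1  0.5]
shift [0.0004 0.0007 0.0836] turn [-0.0005  0.0001  0.0008] | shift after turning [0.0004 0.0007 0.0836] j [ 36.   6. -39.   0. -46. -43.]
```

Call:
apply_moves(
  targets=[
    [0.8,0,0,0.03,0,0,0],
    [0.8,0,0,0.03,0,0,0],
    [0.8,0,0,0.015,0,0,0],
    [0.8,0,0,0.0085,0,0,0],
    [0.8,0,0,0,0,0,0],
    [0.8,0,0,0,0,0,0],
    [0.3,0,0,0,0,0,0],
    [0.3,0,0,0,0,0,0],
    [0.3,0,0,0,0,0,0],
    [0.3,0,0,0,0,0,0],
    [0.3,0,0,0,0,0,0],
    [0.3,0,0,0,0,0,0],
    [0.3,0,0,0,0,0,0],
  ],
  newtons=10,
)

```text
time_s: 34.47
tcp_pos: [0.43, 0.077, 0.0295]
eef_rot: [-180.0, 0.0, -97.0]
contact_force: [-1.1, 0.4, 6.8]
gripper_width: 0.0417
gripper_force: 10.0
```

Call:
apply_moves(
  targets=[
    [0.3,0,0,-0.01,0,0,0],
    [0.3,0,0,-0.03,0,0,0],
    [0.3,0,0,-0.04,0,0,0],
    [0.3,-0.0214,-0.0016,0,0,0,0],
    [0.3,-0.0214,-0.0016,0,0,0,0],
    [0.3,-0.0214,-0.0016,0,0,0,0],
    [0.3,-0.0214,-0.0016,0,0,0,0],
    [0.3,-0.0214,-0.0016,0,0,0,0],
    [0.3,-0.0214,-0.0016,0,0,0,0],
    [0.3,-0.0214,-0.0016,0,0,0,0],
    [0.3,-0.0214,-0.0016,0,0,0,0],
    [0.3,0,0,0.02,0,0,0],
    [0.3,0,0,0,0,0,0],
    [0.3,0,0,0,0,0,0],
    [0.3,0,0,0,0,0,0],
  ],
)

```text
time_s: 35.72
tcp_pos: [0.4631, 0.2447, 0.0892]
eef_rot: [180.0, -0.1, -97.0]
contact_force: [-0.3, -1.2, -0.1]
gripper_width: 0.0417
gripper_force: 10.0
```

```bash
python3 go.py .4638 .2455 .034 -97; python3 - <<'E'
from meas import *
c=capture("side"); cv2.imwrite("pics/s3.png",cv2.resize(c["frame"][100:280,60:300,::-1],(800,600)))
E
```

```text
t 35.7167 pos [0.4631 0.2447 0.0892] [ 1.7997e+02 -5.0000e-02 -9.6970e+01] w 0.0417 gf 10.0 F [-0.3 -1.2 -0.1]
shift [-0.0009 -0.0007  0.0552] turn [ 0.0003 -0.0006  0.0003] | shift after turning [-0.0008 -0.0006  0.0552] j [ 49.  16. -30.   0. -45. -56.]
```

View pics/s3.png

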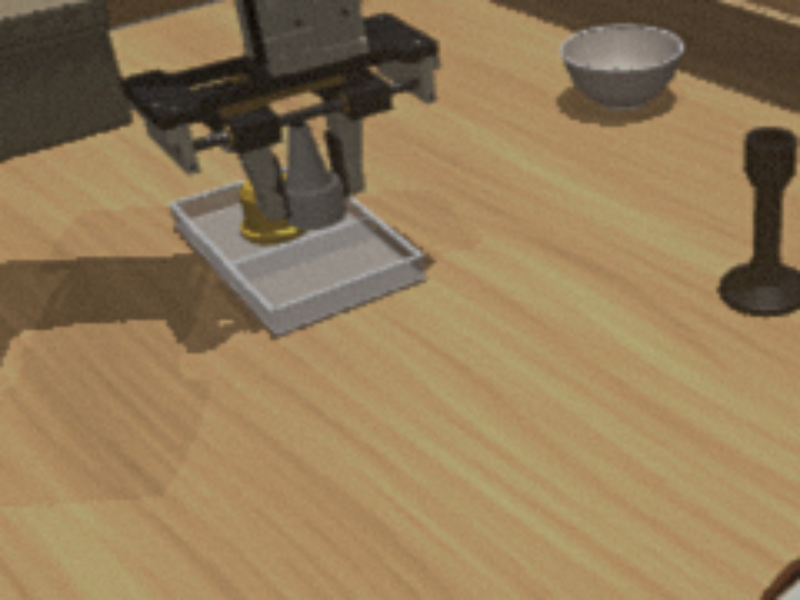

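The nozzle hangs upright in the jaws at about (315,200). Behind it the weight stands in the wide bay at (265,220).

Call:
apply_moves(
  targets=[
    [0.3,0,0,0.02,0,0,0],
    [0.3,0,0,0.02,0,0,0],
    [0.3,0,0,0.008,0,0,0],
    [0.3,0,0,0.003,0,0,0],
    [0.3,0,0,0.001,0,0,0],
    [0.3,0,0,0.001,0,0,0],
    [0.3,0,0,0.001,0,0,0],
    [0.3,0,0,0,0,0,0],
    [0.3,0,0,0,0,0,0],
  ],
)

```text
time_s: 36.52
tcp_pos: [0.4635, 0.2456, 0.0357]
eef_rot: [-180.0, 0.0, -97.0]
contact_force: [-0.1, -0.3, 0.5]
gripper_width: 0.0416
gripper_force: 10.0
```

Call:
apply_moves(
  targets=[
    [0.3,0,0,0.001,0,0,0],
    [0.3,0,0,0.001,0,0,0],
    [0.3,0,0,0.0005,0,0,0],
    [0.3,0,0,0,0,0,0],
    [0.3,0,0,0,0,0,0],
  ],
)

```text
time_s: 36.93
tcp_pos: [0.4634, 0.2455, 0.0334]
eef_rot: [-180.0, 0.0, -96.9]
contact_force: [-3.5, -0.9, 9.9]
gripper_width: 0.0416
gripper_force: 10.0
```

Call:
apply_moves(
  targets=[
    [0.62,0,0,0,0,0,0],
    [0.62,0,0,0,0,0,0],
    [0.62,0,0,0,0,0,0],
    [0.62,0,0,-0.01,0,0,0],
    [0.62,0,0,-0.03,0,0,0],
    [0.62,0,0,-0.04,0,0,0],
    [0.62,0,0,-0.04,0,0,0],
    [0.62,0,0,-0.04,0,0,0],
    [0.62,0,0,-0.04,0,0,0],
    [0.62,0.03,0,0,0,0,0],
    [0.62,0.03,0,0,0,0,0],
    [0.62,0.03,0,0,0,0,0],
    [0.62,0.03,0,0,0,0,0],
    [0.62,0.03,0,0,0,0,0],
    [0.62,0.03,0,0,0,0,0],
    [0.62,0.03,0,0,0,0,0],
    [0.62,0,0,0,0,0,0],
    [0.62,0,0,0,0,0,0],
  ],
)

```text
time_s: 38.43
tcp_pos: [0.4375, 0.0355, 0.2333]
eef_rot: [-180.0, 0.0, -97.1]
contact_force: [-0.3, -0.5, -0.9]
gripper_width: 0.0548
gripper_force: 0.0
```

```bash
python3 - <<'E'
from meas import *
for n in("top","side"):
    c=capture(n); cv2.imwrite(f"pics/{n}9.png",cv2.resize(c["frame"][:,:,::-1],(800,600),interpolation=cv2.INTER_CUBIC))
    Q=cloud(c).reshape(-1,3); Q=Q[np.isfinite(Q[:,2])]
    o,a=np.array([.4713,.306]),np.deg2rad(-7.04)
    for k,b in dict(weight=(.42,.53,.28,.41,.036,.08),nozzle=(.41,.52,.2,.28,.026,.08),tall=(.6,.74,-.06,.06,.1,.14),jar=(.58,.72,-.3,-.15,.10,.115),candle=(.4,.53,-.42,-.28,.085,.12),low=(.4,.53,-.42,-.28,.04,.055),match=(.4,.53,-.3,-.2,.026,.036)).items():
        s=Q[(Q[:,0]>b[0])&(Q[:,0]<b[1])&(Q[:,1]>b[2])&(Q[:,1]<b[3])&(Q[:,2]>b[4])&(Q[:,2]<b[5])]
        if len(s)>4:
            q=circ(s[:,:2]); d=np.array(q[:2])-o; print(n,k,len(s),q,"zmax",s[:,2].max().round(3),"in acr",(d@np.array([[np.cos(a),-np.sin(a)],[np.sin(a),np.cos(a)]])).round(3))
E
```

```text
top tall 325 (0.6812, 0.0038, 18.1) zmax 0.128 in acr [ 0.245 -0.274]
top jar 683 (0.6472, -0.2193, 34.4) zmax 0.112 in acr [ 0.239 -0.5  ]
top candle 314 (0.4695, -0.3417, 19.5) zmax 0.102 in acr [ 0.078 -0.643]
top low 232 (0.4693, -0.3423, 31.1) zmax 0.055 in acr [ 0.077 -0.644]
top match 886 (0.4615, -0.2475, 44.0) zmax 0.034 in acr [ 0.058 -0.551]
side weight 162 (0.4747, 0.3401, 21.1) zmax 0.067 in acr [-0.001  0.034]
side nozzle 275 (0.4484, 0.2267, 38.5) zmax 0.078 in acr [-0.013 -0.082]
side tall 242 (0.6789, 0.0008, 18.6) zmax 0.127 in acr [ 0.243 -0.277]
side jar 487 (0.6445, -0.222, 36.4) zmax 0.111 in acr [ 0.237 -0.503]
side candle 549 (0.4676, -0.3447, 19.6) zmax 0.103 in acr [ 0.076 -0.646]
side low 600 (0.4668, -0.3457, 31.4) zmax 0.055 in acr [ 0.075 -0.647]
side match 1171 (0.4602, -0.2507, 44.3) zmax 0.034 in acr [ 0.057 -0.554]
```

View pics/top9.png

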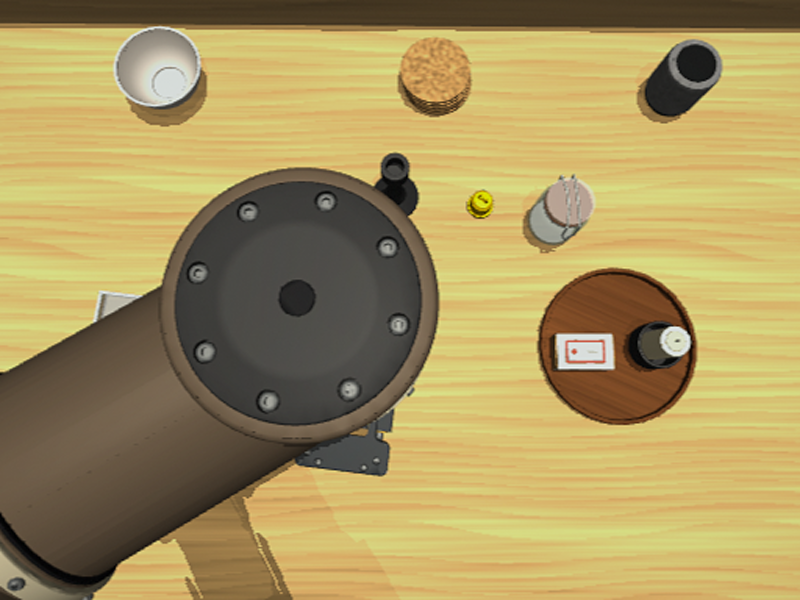

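View pics/side9.png

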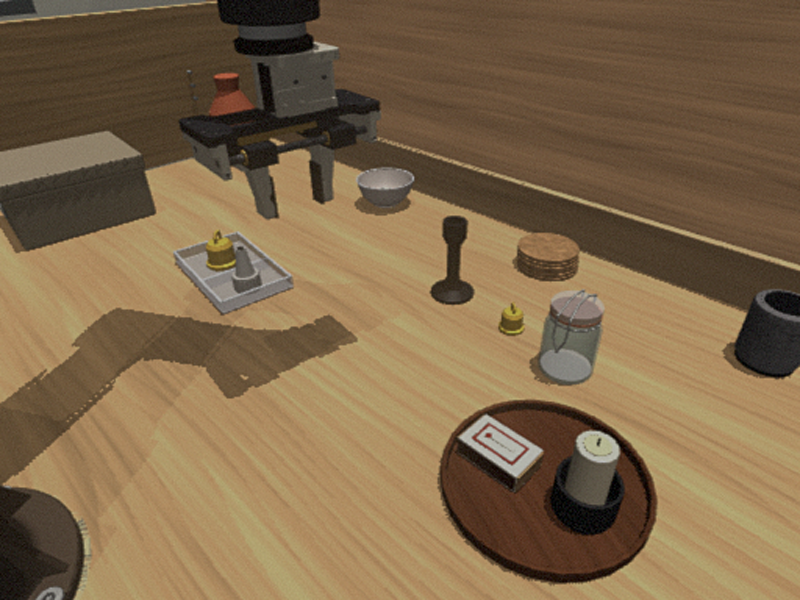

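Both kits are in place. In the side view the weight (220,252) and nozzle (245,272) stand in their bays, the candle stands in its holder (590,490), and the matchbox lies flat (500,450). The tall holder and jar have not moved.

```bash
python3 -c "
from plant import close_job
print(close_job())"
```

```text
the job is handed in; nothing more can be done
None
```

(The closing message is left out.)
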